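# Reset the thickness knob under the lift-and-slide cover of a leather splitter

## Robot

A 6-joint arm with a two-finger parallel gripper is mounted at the origin on the work surface. World frame = base frame: x ahead of the robot, y to its left, z up, the work surface at z = 0. Lengths are in m, angles in rad, forces in N, time in s.
With the tool pointing down it reaches from about 0.3 to 0.95 m from the base axis. Payload 3.1 kg.
Tool frame: the origin (TCP) lies at the very end of the fingers, on their centre line; the grasp point (between the pads) lies 19 mm behind it; y points along the fingers, x is the direction in which the jaws open and shut, and the axes are right-handed (so a half turn about y gives the same grasp; the last joint's range is limited). The gripper opens to 85 mm and grips with 20 to 120 N. Pads are 22 mm wide; open, the fingers measure 114 mm over their backs; the gripper's body (76 mm by 85 mm) begins 54 mm behind the grasp point. The pads swing forward as they close: fully open they stand 13 mm farther back than shut.
Start: joints at [-1.172, 0.308, 1.634, -0, 1.2, -0.07], TCP at [0.282, -0.558, 0.231] pointing down, gripper open.
Joint ranges: [-3.06, 3.06], [-0.79, 1.96], [0.05, 2.63], [-1.19, 4.34], [0.05, 2.64], [-2.94, 2.94]. Speed limits (rad/s): [2.79, 2.79, 3.14, 3.14, 3.14, 3.14].

## Interface

Orientations are given as a rotation vector (axis times angle).
In Python, from cell import manip gives the robot as it stands.
- The arm moves only by the shell command python3 -m pendant 'ROWS'. ROWS is JSON, a list of rows, each a list of 3 entries, a list of its own where there are three numbers: the closure, from 0 (fully open) to 1 (shut), then the shift along the tool's x, y, z in mm, then the turn about the tool's y in rad. In form: [[jaw, [dx, dy, dz], roll], ...]. A call has 1 to 8 rows; each row shifts and turns the commanded pose from where the row before left it, along the tool's axes as they then stand; what a row does not reach is not made up. A row lasts 1/10 s, in which the tool goes at most 50 mm and 8.59 degrees, less where a joint would pass 70% of its speed; a pose out of reach is approached as far as the arm can. A call with a gripper value outside its range is refused whole. The fingers move at their own pace and stop on an object; the grip force is fixed at half the most. Time passes only in rows, so rows that do not move let the fingers close. It gives the time, the measured TCP pose, the force and the opening at its end, in the units of the state.
- manip.read_state(): the state, without advancing time (a new reading comes with each control period).
- manip.get_image(name): name is "side" or "top"; returns the picture (420x560x3 uint8, red, green, blue); there is no depth.
- manip.calibration(name): a dict with "intrinsics" (3x3 intrinsics, pixels), "k1" (the pictures are not rectified: a ray, as slopes to the right and down, at radius r is drawn at 1 + k1 r^2 times it, then the intrinsics apply), "rvec" (rotation vector, rad) and "tvec" (3), from world to camera coordinates, as OpenCV has them. Camera axes: x right, y down, z forward; pixel columns grow to the right and rows downward; lengths in m; the calibration is good to about 2 mm. A picture is of the moment at which its call begins. calibration takes no time and is no camera call.
- manip.job_done(): hands the job in, once; it reports no verdict.
Trained networks look in the newest picture that a camera, given by its name, has taken for a name from the list of things; names that differ only in an ending like _2 or _b are one class to them, and where a whole thing is asked for, a point or a joint stands for the part that bears it (a point fixed in the world has none). Each returns a list of dicts, best first, with "score" (0 to 1); they miss things now and then, are a little off and sometimes report something else, mostly with a low value. They report only what shows in the picture. A call takes as long as a camera call. They do not tell look-alikes from the thing itself.
- manip.search_frame(query, camera): "at" ([column, row] in pixels, amid what is visible of it).
- manip.trace(query, camera): "region" (420x560 bool, what is visible of it) and "at" ([column, row] in pixels, amid what is visible of it).
- manip.pinpoint(query, camera): "at" ([column, row] in pixels: a listed point, or the origin of a listed thing).
The state is a dict: "time": time; "joint_pos": joint angles; "joint_vel": joint speeds; "joint_torque": joint torques, N m; "eef_pos": TCP position; "eef_rot": TCP orientation; "force": force on the tool from outside, world axes, zero at the start; "wrist_torque": the same for the moment, N m; "opening": finger opening in m.
Only numpy, scipy, OpenCV 4.12 (cv2) and the standard library are available. Lean on these libraries where they do the work, as an engineer would, in place of code of your own. Each camera call takes 0.05 s, during which the arm holds its last target. There are 200 camera calls.

## Task

On the leather splitting machine, lift the recessed cover off its seat, slide it along its channels towards the roller until the opening is uncovered, and park it there. Reach down through the opening and turn the sunken knob clockwise until its bar lies in line with the channels, pointing at the two index ribs. Then slide the cover back and lower it until it lies flat and fully down in its seat; leave the other things on the bench alone.

Things in the scene. Friction and masses are not known exactly. Their poses are not given: they have to be found in the camera images.
- machine: Grey bench-top leather splitting machine, fixed, 180 mm (x) x 390 mm (y). Origin on the bench; it runs from y = -155 to +235 mm, x = -90 to +90. x: across the channels; y: along them, towards the roller; z up. A steel roller 48 mm thick, along x, and its bearing blocks stand at y = 165 to 225 mm, up to 165 mm above the bench. Steel deck 100 mm above the bench.
- channel (a point): Point on the machine's axis at deck height (100 mm), 70 mm in y from the seat's centre; axes as the machine's. The channel: 136 mm wide (x = -68 to +68), y = -132 to +130 mm from here, solid end stops. On both sides a lip overhangs it inwards to x = +-58 mm, underside 15 mm and top 21 mm above the deck. The stretch y = -132 to -8 mm is the sunk seat.
- guard_opening (a point): Centre of the square opening in the guard plate that forms the seat's floor: 96 x 96 mm, sides along the machine's x and y, plate top 93 mm above the bench, 6 mm thick. Below is the knob's well, 120 mm (x) x 110 mm (y), floor 30 mm above the bench. Two small steel index ribs (tops 50 mm above the bench) stand in it at both ends of the line through the knob along y.
- seat (a point): Centre of the sunk seat, at the level of its ledge (93 mm above the bench, 7 mm below the deck); axes as the machine's. The cover, closed, has its origin here; the seat is 124 mm long in y, so the 116 mm cover has 4 mm play each way in y and 3 mm in x.
- park (a point): Place on the deck for the cover's origin when it is open: 134 mm in y from the seat, 7 mm above it (on the deck, 100 mm above the bench); axes as the machine's. The cover there is 28 mm clear of the opening; it can go 8 mm farther before the end stop.
- cover: Loose aluminium cover plate 130 mm (x) x 116 mm (y) x 8 mm, about 0.4 kg, with a dark bridge handle across its middle. Origin: centre of its underside; z up, y along the channels. It starts seated. It must rise more than 7 mm to slide over the deck edge; under the lips it can rise 14 mm from the seat at most, or 7 mm from the deck.
- cover_handle (a point): Middle of the cover's handle bar, 34 mm above the cover's underside. The bar is 86 mm long along the cover's x, 12 mm thick (y), 16 mm high, its top 42 mm above the underside; 18 mm of free space between plate and bar.
- setting_knob (a joint): Angle of the sunken knob, rad. 0: its bar lies along the machine's x, across the channels; it grows as it turns clockwise seen from above, and 1.571 is the bar along the machine's y, in line with the channels. Stops at 0 and 2.6; light friction (0.06 N m), stays where it is left. Starts between 0.1 and 0.9.
- knob_grip (a point): On the knob's upright axis, 76 mm above the bench (24 mm below the deck), the height to grip. The knob is a black bar 62 mm long, 12 mm thick, from 48 to 86 mm above the bench, standing on an aluminium disc 72 mm across whose top is 48 mm above the bench. This point turns with the knob: its x axis lies along the bar.
- dye_bottle: Bystander: bottle, 60 mm across, 130 mm tall, beyond the machine. Origin under its centre.
- thread_cone: Bystander: cone of thread, 70 mm across, 115 mm tall, beyond the machine. Origin under its centre.
- mallet: Bystander: hammer 240 mm long with a wooden handle, lying across the channels' line beside the machine's end away from the roller. Origin on the bench.
Things that resemble listed ones, but are neither listed nor needed, are in the scene too. What is shaped like the cover but orange or pink is not meant.

How it is judged:
By the outcome, as a careful person would: the job done as asked, in the order asked, and still so for the second after the job is handed in, with the robot touching nothing.
It also fails if it takes over 61 s, if anything falls off the work surface, if the arm or the gripper's body presses on something with over 40 N, if the wrist force passes 120 N, or if a joint passes its speed limit or range.

## Working session

There is one attempt and no reset: what is moved stays moved. The work goes in short steps, Python scripts to look and compute and a shell command to move; the robot and the scene stay as the last step left them, time stands still between calls to the robot, and variables do not carry over. Pictures are saved under pics/ and viewed, about 8 in all and at most 12, crops included, and the job is handed in when it is done.

```bash
mkdir -p pics; ls
python3 - <<'E'
from cell import manip
import cv2,numpy as np
for n in("top","side"):
    im=manip.get_image(n); cv2.imwrite(f"pics/{n}0.png",im[:,:,::-1])
    c=manip.calibration(n); print(n,{k:np.round(v,4).tolist() for k,v in c.items()})
    for q in("cover","cover_handle","seat","park","channel","guard_opening","machine"):
        print(q,[(np.round(d["at"],1).tolist(),round(d["score"],2)) for d in manip.pinpoint(q,n)][:3])
s=manip.read_state();print(s)
E
```

```text
pics
top {'intrinsics': [[494.3395, 0.0, 277.8679], [0.0, 494.3395, 213.0119], [0.0, 0.0, 1.0]], 'k1': -0.1672, 'rvec': [2.2027, -2.1527, 0.0932], 'tvec': [-0.0585, 0.5173, 1.2945]}
cover [([310.1, 100.1], 0.83), ([370.6, 160.1], 0.79), ([267.1, 219.5], 0.66)]
cover_handle [([308.7, 90.6], 0.93), ([371.4, 350.2], 0.74), ([312.0, 169.6], 0.7)]
seat []
park [([219.2, 198.3], 0.94)]
channel [([247.5, 211.5], 0.59)]
guard_opening []
machine [([245.3, 211.5], 0.56)]
side {'intrinsics': [[420.4005, 0.0, 277.084], [0.0, 420.4005, 218.3582], [0.0, 0.0, 1.0]], 'k1': -0.018, 'rvec': [0.2168, -2.7579, 1.3523], 'tvec': [0.5003, 0.1596, 0.8977]}
cover [([236.5, 187.6], 0.96), ([416.6, 202.7], 0.91), ([285.1, 225.7], 0.7)]
cover_handle [([233.8, 178.3], 0.93), ([419.0, 192.7], 0.88), ([283.5, 213.5], 0.82)]
seat []
park [([249.3, 263.7], 0.84)]
channel [([267.2, 244.2], 0.84), ([181.8, 270.1], 0.61)]
guard_opening [([284.1, 216.9], 0.51)]
machine [([270.0, 281.0], 0.65)]
{'time': 0.8, 'joint_pos': array([-1.17167584e+00,  3.08047348e-01,  1.63375909e+00,  3.00733645e-05,
        1.19972480e+00, -6.96903342e-02]), 'joint_vel': array([ 0.0018505 ,  0.00173748, -0.00117872,  0.00111829,  0.00095812,
       -0.00050062]), 'joint_torque': array([-5.66909366e-04, -4.15224981e+01, -2.77068293e+01,  2.65875036e-05,
        5.03499123e-04,  5.15532577e-06]), 'eef_pos': array([ 0.28238977, -0.55759497,  0.23132438]), 'eef_rot': array([-1.39524435,  0.85728827, -0.85739678]), 'force': array([-0.34821043, -0.07721773,  0.85533179]), 'wrist_torque': array([ 0.01089393,  0.01559385, -0.04257776]), 'opening': 0.08529778283409316}
```

View pics/top0.png

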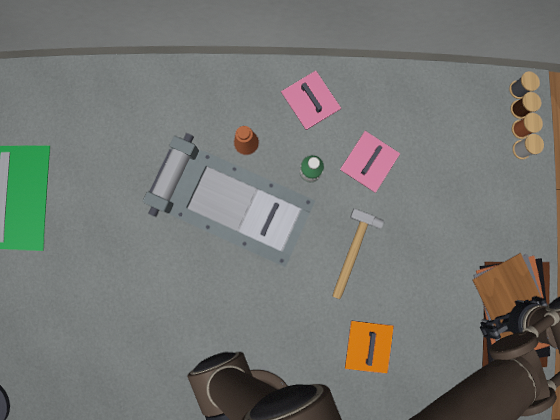

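View pics/side0.png

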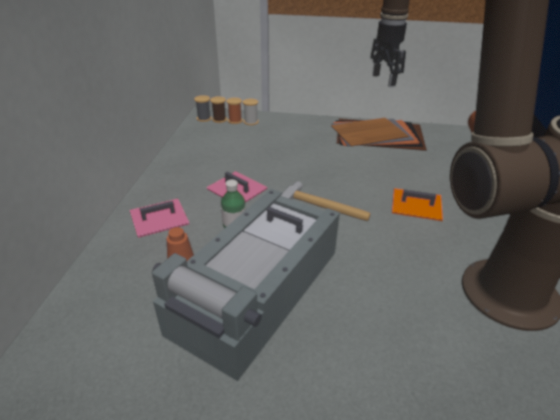

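The top view shows the machine at about (245,210), with its roller at the left end (172,175). The grey cover is seated at (270,219), and the mallet is at (355,250). The pink and orange plates are decoys. Next I fit the machine pose.

```bash
cat > h.py <<'E'
from cell import manip
import cv2,numpy as np
from scipy.optimize import least_squares
from scipy.spatial.transform import Rotation as R
def proj(P,n):
    c=manip.calibration(n); P=np.atleast_2d(P).astype(float)
    return cv2.projectPoints(P,np.array(c["rvec"],float),np.array(c["tvec"],float),np.array(c["intrinsics"],float),np.array([c["k1"],0,0,0.]))[0][:,0]
def ray(px,n,z):
    c=manip.calibration(n);K=np.array(c["intrinsics"],float)
    u=cv2.undistortPoints(np.array([[px]],float),K,np.array([c["k1"],0,0,0.]))[0,0]
    M=R.from_rotvec(c["rvec"]).as_matrix();o=-M.T@np.array(c["tvec"]);d=M.T@np.array([u[0],u[1],1])
    return o+d*(z-o[2])/d[2]
def m2w(p,m):  # machine coords (m, origin at channel centre on bench) -> world, m=(x,y,yaw)
    p=np.atleast_2d(p).astype(float);c,s=np.cos(m[2]),np.sin(m[2])
    return np.c_[m[0]+c*p[:,0]-s*p[:,1],m[1]+s*p[:,0]+c*p[:,1],p[:,2]]
def best(q,n,near,rad=25):
    L=[d for d in manip.pinpoint(q,n) if np.hypot(*(np.array(d["at"])-near))<rad]
    return L[0]["at"] if L else None
def crop(n,x0,y0,x1,y1,k,name,lines=()):
    im=manip.get_image(n)[:,:,::-1].copy()
    im=cv2.resize(im[y0:y1,x0:x1],None,fx=k,fy=k,interpolation=cv2.INTER_CUBIC)
    for P in lines:
        q=((proj(P,n)-[x0,y0]+.5)*k).astype(int); cv2.polylines(im,[q.reshape(-1,1,2)],False,(0,0,255),1)
    cv2.imwrite("pics/"+name,im)
def box(x0,x1,y0,y1,z): return np.array([[x0,y0,z],[x1,y0,z],[x1,y1,z],[x0,y1,z],[x0,y0,z]])/1000
E
python3 - <<'E'
from h import *
obs=[]
loc={"cover":(0,-.07,.093),"cover_handle":(0,-.07,.127),"park":(0,.064,.1),"channel":(0,0,.1)}
near={"top":{"cover":(268,219),"cover_handle":(270,219),"park":(219,198),"channel":(247,211)},"side":{"cover":(285,226),"cover_handle":(284,214),"park":(249,264),"channel":(267,244)}}
for n in near:
    for q in loc:
        a=best(q,n,near[n][q],14)
        if a is not None: obs.append((n,q,a)); print(n,q,np.round(a,1),np.round(ray(a,n,loc[q][2]),4))
f=lambda m:np.concatenate([(proj(m2w(loc[q],m),n)[0]-a) for n,q,a in obs])
a=ray(near["top"]["park"],"top",.1);b=ray(near["top"]["cover"],"top",.093)
d=a-b;m0=[(a[0]+b[0])/2,(a[1]+b[1])/2,np.arctan2(-d[0],d[1])]
r=least_squares(f,m0,loss="soft_l1");m=r.x;print(m0,m,np.degrees(m[2]));print(np.round(f(m).reshape(-1,2),1))
np.save("m.npy",m)
L=lambda : [m2w(box(-90,90,-155,235,100),m),m2w(box(-58,58,-132,130,121),m),m2w(box(-65,65,-128,-12,101),m),m2w(box(-43,43,-76,-64,135),m)]
crop("top",130,110,330,270,4,"top1.png",L());crop("side",140,170,360,370,3,"side1.png",L())
E
```

```text
top cover [267.1 219.5] [ 0.4954 -0.02    0.093 ]
top cover_handle [271.2 218.5] [ 0.4957 -0.0307  0.127 ]
top park [219.2 198.3] [0.5456 0.1018 0.1   ]
top channel [247.5 211.5] [0.5139 0.0295 0.1   ]
side cover [285.1 225.7] [ 0.4944 -0.0349  0.093 ]
side cover_handle [283.5 213.5] [ 0.4983 -0.0339  0.127 ]
side park [249.3 263.7] [0.5459 0.1023 0.1   ]
side channel [267.2 244.2] [0.5213 0.0399 0.1   ]
[np.float64(0.5215307643047631), np.float64(0.04008265676854824), np.float64(-0.37904579277928635)] [ 0.52143129  0.03809313 -0.3747862 ] -21.473667595179712
[[ 2.8 -0.1]
 [-1.5 -0.1]
 [ 1.6  0.3]
 [-3.3 -3.1]
 [-1.1  2.2]
 [ 0.7  2. ]
 [ 1.  -1.6]
 [ 0.1 -0.6]]
```

View pics/top1.png

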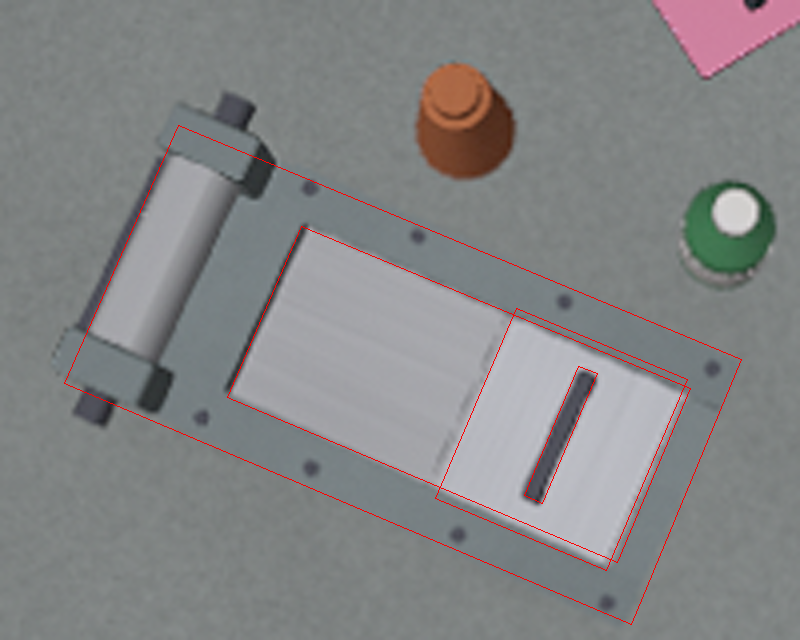

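View pics/side1.png

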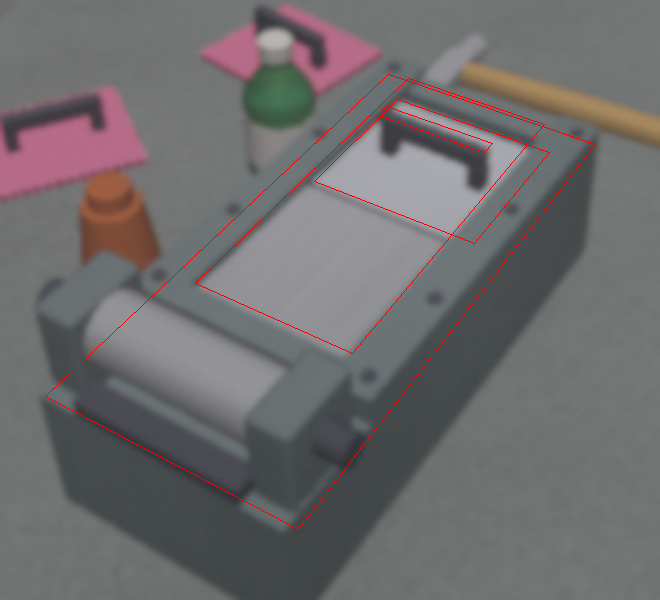

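The model overlay matches both views to about 1–2 mm: deck outline, channel and handle. The handle sits at top-crop (560,437). Now I work out the tool shifts.

```bash
cat >> h.py <<'E'
def go(loc,jaw_ang):
    """shift (tool axes, mm) and roll to put TCP at machine loc (m); jaw axis at jaw_ang from machine x (mod pi)"""
    m=np.load("m.npy");s=manip.read_state();M=R.from_rotvec(s["eef_rot"]).as_matrix()
    t=m2w(loc,m)[0];d=t-s["eef_pos"]
    yaw=np.arctan2(M[1,0],M[0,0]);dy=[(m[2]+jaw_ang-yaw+k+np.pi/2)%np.pi-np.pi/2+e for k,e in((0,0),)]
    e=s["eef_pos"]-[m[0],m[1],0];c,sn=np.cos(m[2]),np.sin(m[2])
    print("t",round(s["time"],2),"tool xyz mm",np.round(M.T@d*1000,1),"roll",np.round(-dy[0],3),"| TCP machine mm",np.round([1000*(c*e[0]+sn*e[1]),1000*(-sn*e[0]+c*e[1]),1000*e[2]],1),"yaw",round(yaw,3),"tooly",np.round(M[:,1],3),"q",np.round(s["joint_pos"],2),"F",np.round(s["force"],1),"open",round(s["opening"]*1000,1))
E
python3 -c "
from h import *
go([0,-.07,.2],np.pi/2)"
```

```text
t 1.3 tool xyz mm [-376.9   31.2  430.1] roll 0.844 | TCP machine mm [  -4.4 -641.9  231.3] yaw -1.102 tooly [-0. -0. -1.] q [-1.17  0.31  1.63 -0.    1.2  -0.07] F [ 0.5  0.1 -1.1] open 85.3
```

```bash
python3 -m pendant '[[0.3,[-31,2,35.5],0],[0.3,[-31,2,35.5],0],[0.3,[-31,2,35.5],0],[0.3,[-31,2,35.5],0],[0.3,[-31,2,35.5],0],[0.3,[-31,2,35.5],0],[0.3,[-31,2,35.5],0],[0.3,[-31,2,35.5],0]]'; python3 -m pendant '[[0.3,[-31,2,35.5],0],[0.3,[-31,2,35.5],0],[0.3,[-31,2,35.5],0],[0.3,[-31,2,35.5],0],[0.3,[0,0,0],-0.14],[0.3,[0,0,0],-0.14],[0.3,[0,0,0],-0.14],[0.3,[0,0,0],-0.14]]'; python3 -m pendant '[[0.3,[0,0,0],-0.14],[0.3,[0,0,0],-0.14],[0.3,[0,0,0],-0.14],[0.3,[0,0,0],-0.14],[0.3,[0,0,0],-0.14],[0.3,[0,0,0],-0.14],[0.3,[0,0,0],-0.14],[0.3,[0,0,0],-0.14]]';python3 -m pendant '[[0.3,[0,0,0],-0.14],[0.3,[0,0,0],-0.14],[0.3,[0,0,0],-0.14],[0.3,[0,0,0],-0.14]]'; python3 -c "
from h import *
go([0,-.07,.2],np.pi/2)"
```

```text
time: 2.1
eef_pos: [0.4242, -0.2064, 0.2156]
eef_rot: [-1.395, 0.857, -0.859]
force: [0.0, -0.5, -0.5]
opening: 0.0595
time: 2.9
eef_pos: [0.4944, -0.0328, 0.2074]
eef_rot: [-1.53, 0.419, -0.42]
force: [0.2, 0.1, 0.0]
opening: 0.0599
time: 3.7
eef_pos: [0.4944, -0.0332, 0.2074]
eef_rot: [-1.522, -0.458, 0.457]
force: [0.2, 0.7, -0.2]
opening: 0.0598
time: 4.1
eef_pos: [0.4944, -0.0333, 0.2074]
eef_rot: [-1.382, -0.889, 0.889]
force: [0.7, -0.1, 0.5]
opening: 0.0598
t 4.1 tool xyz mm [6.2 7.4 1.3] roll -0.052 | TCP machine mm [  1.  -76.3 207.4] yaw 1.144 tooly [ 0. -0. -1.] q [-0.16  0.08  1.96  0.    1.1  -1.3 ] F [ 0.7 -0.1  0.5] open 59.8
```

```bash
python3 -m pendant '[[0.3,[6.2,20,1.3],-0.052],[0.3,[0,25,0],0],[0.3,[0,25,0],0],[0.3,[0,15,0],0],[0.3,[0,10,0],0],[0.3,[0,0,0],0]]'
python3 - <<'E'
from h import *
go([0,-.07,.111],np.pi/2)
crop("side",140,170,360,370,3,"side2.png")
E
```

```text
time: 4.7
eef_pos: [0.4946, -0.0269, 0.111]
eef_rot: [-1.364, -0.922, 0.926]
force: [-0.3, 0.0, -0.5]
opening: 0.0599
t 4.7 tool xyz mm [ 0.3 -0.  -1.1] roll -0.006 | TCP machine mm [ -1.1 -70.3 111. ] yaw 1.19 tooly [-0.003  0.    -1.   ] q [-0.14  0.22  2.02  0.    0.9  -1.33] F [-0.3  0.  -0.5] open 59.9
```

View pics/side2.png

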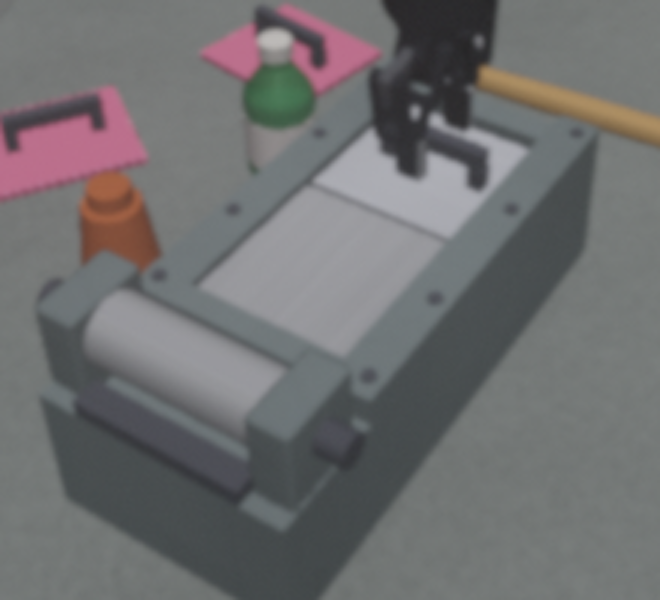

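The front finger stands at crop (410,150) and straddles the bar around its middle (437,140), so I close the jaws.

```bash
python3 -m pendant '[[1,[0,0,0],0],[1,[0,0,0],0],[1,[0,0,0],0],[1,[0,0,0],0],[1,[0,0,0],0],[1,[0,0,0],0],[1,[0,0,0],0]]'; python3 -m pendant '[[1,[0,-4,0],0],[1,[0,-3,0],0],[1,[0,-3.5,0],0],[1,[0,0,0],0],[1,[0,0,0],0]]'; python3 -c "
from h import *
go([0,.064,.1215],np.pi/2)"
```

```text
time: 5.45
eef_pos: [0.4967, -0.027, 0.1134]
eef_rot: [-1.367, -0.926, 0.923]
force: [-1.0, 0.7, 5.7]
opening: 0.0108
time: 5.95
eef_pos: [0.4954, -0.0272, 0.1225]
eef_rot: [-1.365, -0.924, 0.925]
force: [-1.0, -0.5, -3.4]
opening: 0.0107
t 5.95 tool xyz mm [134.3   0.9   0.4] roll -0.006 | TCP machine mm [ -0.3 -70.3 122.5] yaw 1.19 tooly [-0.001 -0.    -1.   ] q [-0.14  0.2   2.02 -0.    0.92 -1.33] F [-1.  -0.5 -3.4] open 10.7
```

```bash
python3 -m pendant '[[1,[8,0,0],0],[1,[12,0,0],0],[1,[15,0,0],0],[1,[0,0,0],0]]'; python3 -c "
from h import *
go([0,.064,.1215],np.pi/2)
crop('side',140,170,360,370,3,'side3.png')"
```

```text
time: 6.35
eef_pos: [0.51, 0.0076, 0.123]
eef_rot: [-1.365, -0.927, 0.924]
force: [0.2, -0.6, -4.4]
opening: 0.0103
t 6.35 tool xyz mm [96.6  1.6  0.9] roll -0.004 | TCP machine mm [  0.5 -32.6 123. ] yaw 1.192 tooly [ 0.001  0.001 -1.   ] q [-0.07  0.22  1.99  0.    0.93 -1.26] F [ 0.2 -0.6 -4.4] open 10.3
```

View pics/side3.png

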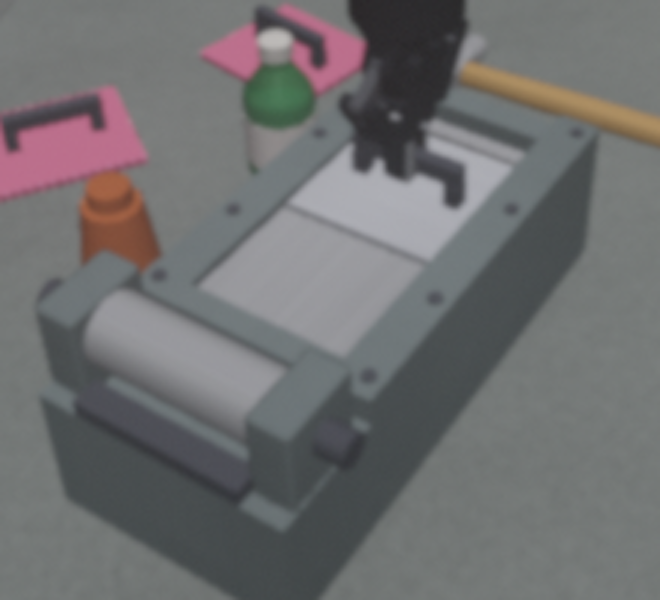

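The cover has cleared the step and moved about 37 mm; its front edge is at crop (290,207)–(425,262). Forces stay low, so I continue to park.

```bash
python3 -m pendant '[[1,[16,0,0],0],[1,[16,0,0],0],[1,[16,0,0],0],[1,[16,0,0],0],[1,[16,0,0],0],[1,[12,0,0],0],[1,[4,0,0.5],0],[1,[0,0,0],0]]'; python3 -c "
from h import *
go([0,.064,.118],np.pi/2)"
```

```text
time: 7.2
eef_pos: [0.5445, 0.0953, 0.1228]
eef_rot: [-1.366, -0.925, 0.925]
force: [0.5, -1.0, -4.8]
opening: 0.011
t 7.2 tool xyz mm [2.3 4.8 0.5] roll -0.005 | TCP machine mm [  0.5  61.7 122.8] yaw 1.191 tooly [ 0.001 -0.    -1.   ] q [ 0.09  0.3   1.89 -0.    0.95 -1.1 ] F [ 0.5 -1.  -4.8] open 11.0
```

```bash
python3 -m pendant '[[1,[2.5,1,0],0],[1,[0,1.5,0],0],[1,[0,1,0],0],[1,[0,0,0],0]]'; python3 -c "
from h import *
go([0,.064,.118],np.pi/2)"
```

```text
time: 7.6
eef_pos: [0.545, 0.0968, 0.1204]
eef_rot: [-1.366, -0.924, 0.924]
force: [-2.8, 1.1, 3.7]
opening: 0.0109
t 7.6 tool xyz mm [0.8 2.4 0.5] roll -0.007 | TCP machine mm [  0.5  63.2 120.4] yaw 1.189 tooly [ 0.  0. -1.] q [ 0.1   0.31  1.89  0.    0.95 -1.09] F [-2.8  1.1  3.7] open 10.9
```

```bash
python3 -m pendant '[[0.3,[0,0,0],0],[0.3,[0,0,0],0],[0.3,[0,0,0],0],[0.3,[0,0,0],0],[0.3,[0,-25,0],0],[0.3,[0,-30,0],0],[0.3,[0,-30,0],0],[0.3,[30,0,20],0]]';  python3 - <<'E'
from h import *
go([0,-.07,.2],np.pi/2)
for n in("top","side"):
    im=manip.get_image(n)
    for q in("knob_grip","guard_opening","setting_knob","cover_handle"):
        for d in manip.pinpoint(q,n)[:3]:
            z={"knob_grip":.076,"guard_opening":.093,"setting_knob":.076,"cover_handle":.134}[q]
            w=ray(d["at"],n,z);m=np.load("m.npy");e=w-[m[0],m[1],0];c,s=np.cos(m[2]),np.sin(m[2])
            print(n,q,np.round(d["at"],1),round(d["score"],2),"machine mm",np.round([1000*(c*e[0]+s*e[1]),1000*(-s*e[0]+c*e[1])],1))
a=manip.get_image("top")[180:260,225:325,::-1];b=manip.get_image("side")[180:260,235:335,::-1]
cv2.imwrite("pics/both4.png",cv2.resize(np.vstack([a,b]),None,fx=4,fy=4,interpolation=cv2.INTER_CUBIC)[:,:])
E
python3 -c "
import cv2;i=cv2.imread('pics/both4.png');h=i.shape[0]//2;cv2.imwrite('pics/both5.png',cv2.hconcat([i[:h],i[h:]]))"
```

```text
time: 8.4
eef_pos: [0.5422, 0.1305, 0.2096]
eef_rot: [-1.374, -0.929, 0.914]
force: [0.7, 0.6, 0.3]
opening: 0.0597
t 8.4 tool xyz mm [-163.5    9.1  -16. ] roll -0.01 | TCP machine mm [-14.4  93.6 209.6] yaw 1.186 tooly [ 0.011 -0.    -1.   ] q [ 0.16  0.2   1.82 -0.    1.11 -1.03] F [0.7 0.6 0.3] open 59.7
top knob_grip [272.2 219.6] 0.65 machine mm [  2.8 -74.8]
top guard_opening [268.9 218.4] 0.67 machine mm [  1.4 -66.6]Traceback (most recent call last):
  File "<stdin>", line 6, in <module>
ValueError: it knows: channel, cover, cover_handle, dye_bottle, guard_opening, knob_grip, machine, mallet, park, seat, thread_cone
[ WARN:0@0.014] global loadsave.cpp:275 findDecoder imread_('pics/both4.png'): can't open/read file: check file path/integrity
Traceback (most recent call last):
AttributeError: 'NoneType' object has no attribute 'shape'
```

```bash
cat > knob.py <<'E'
from h import *
import sys
m=np.load("m.npy");out=[]
def rect(n,z=86,S=4,h=60):
    src=proj(m2w(box(-h,h,-70-h,-70+h,z)[:4],m),n).astype(np.float32)
    dst=np.float32([[0,2*h*S],[2*h*S,2*h*S],[2*h*S,0],[0,0]])  # machine x right, y up
    return cv2.warpPerspective(manip.get_image(n),cv2.getPerspectiveTransform(src,dst),(2*h*S,2*h*S),flags=cv2.INTER_CUBIC)
ims=[]
for n in("top","side"):
    im=rect(n);S=4
    g=cv2.GaussianBlur(im.max(2),(5,5),0);k=np.zeros_like(g);k[60:-60,60:-60]=g[60:-60,60:-60]<int(sys.argv[2]) if len(sys.argv)>2 else g[60:-60,60:-60]<60
    N,lab,st,ce=cv2.connectedComponentsWithStats(k)
    if N>1:
        i=1+np.argmax(st[1:,4]);ys,xs=np.nonzero(lab==i);r=cv2.minAreaRect(np.c_[xs,ys].astype(np.float32))
        v=np.linalg.eigh(np.cov(xs,ys))[1][:,1]
        print(n,"area mm2",st[i,4]/S/S,"centre",np.round([(ce[i][0]/S-60),-70+60-ce[i][1]/S],1),"cw angle",round(np.arctan2(v[1],v[0])%np.pi,3),"rect",np.round(np.array(r[1])/S,1))
        cv2.drawContours(im,[cv2.boxPoints(r).astype(int)],0,(255,0,0),1)
    ims.append(im[:,:,::-1])
cv2.imwrite("pics/"+sys.argv[1],cv2.resize(cv2.hconcat(ims),None,fx=.8,fy=.8,interpolation=cv2.INTER_AREA))
E
python3 knob.py k1.png
```

```text
top area mm2 566.625 centre [ -3.1 -68.9] cw angle 0.262 rect [59.  10.4]
side area mm2 1831.4375 centre [ -7.6 -51.6] cw angle 0.517 rect [72.5 33.8]
```

View pics/k1.png

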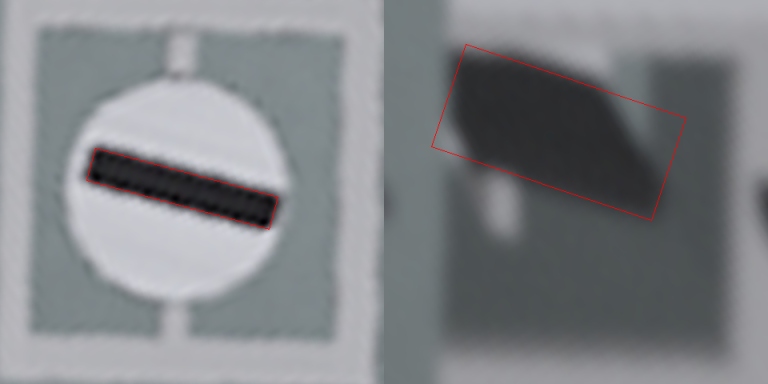

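The top view shows the knob at (-3,-69) mm with its bar at about 0.26 rad. The opening's edges and the ribs look about 0.03 rad rotated against my model, so I refine the yaw against the image edges.

```bash
cat > refine.py <<'E'
from h import *
from scipy.optimize import minimize
from scipy.ndimage import map_coordinates
g=cv2.cvtColor(manip.get_image("top"),cv2.COLOR_RGB2GRAY).astype(np.float32)
m0=np.load("m.npy")
sets={"opening":box(-48,48,-118,-22,93),"lip":box(-58,58,-132,130,121),"ribs":None}
for name,b in list(sets.items())[:2]:
    P=np.vstack([np.linspace(b[i],b[i+1],60)[4:-4] for i in range(4)])
    if name=="lip": P=P[(P[:,1]>-.131)]
    def f(m,s):
        G=cv2.GaussianBlur(g,(0,0),s);M=np.hypot(cv2.Sobel(G,5,1,0),cv2.Sobel(G,5,0,1))
        q=proj(m2w(P,m),"top");return -map_coordinates(M,[q[:,1],q[:,0]],order=1).mean()
    m=m0
    for s in(2.5,1.2,.8): m=minimize(f,m,args=(s,),method="Nelder-Mead",options=dict(initial_simplex=np.array(m)+np.vstack([np.zeros(3),np.diag([.003,.003,.03])]),xatol=1e-5)).x
    print(name,np.round(m,4),np.round((m-m0)*1000,1),f(m0,.8),f(m,.8))
E
python3 refine.py
```

```text
opening [ 0.5218  0.0405 -0.3991] [  0.4   2.4 -24.3] -88.80864 -119.778076
lip [ 0.5195  0.0364 -0.4001] [ -2.   -1.7 -25.3] -117.05672 -134.0964
```

```bash
python3 -c "
import numpy as np
np.save('m.npy',[.5215,.0385,-.3995])
from h import *
go([0,-.07,.16],np.pi/2-.237)"
```

```text
t 8.7 tool xyz mm [-162.4   43.7  -18.9] roll 0.256 | TCP machine mm [-22.   92.1 203.6] yaw 1.19 tooly [-0.001 -0.001 -1.   ] q [ 0.16  0.2   1.83 -0.    1.11 -1.03] F [-0.2 -0.2 -0.3] open 59.4
```

```bash
python3 -m pendant '[[0.4,[-41,0,-5],0],[0.4,[-41,0,-5],0],[0.4,[-41,0,-5],0],[0.4,[-39.5,0,-4],0],[0.4,[0,20,0],0.13],[0.4,[0,24,0],0.126],[0.4,[0,0,0],0]]'; python3 -c "
from h import *
go([0,-.07,.058],np.pi/2-.237)"
```

```text
time: 9.4
eef_pos: [0.4912, -0.0264, 0.1567]
eef_rot: [-1.441, -0.721, 0.732]
force: [-0.4, 0.5, -0.5]
opening: 0.0511
t 9.4 tool xyz mm [ 2.6 98.7 -3. ] roll -0.002 | TCP machine mm [ -2.7 -71.6 156.7] yaw 0.932 tooly [-0.008  0.001 -1.   ] q [-0.14  0.15  2.   -0.    1.   -1.07] F [-0.4  0.5 -0.5] open 51.1
```

```bash
python3 -m pendant '[[0.4,[2,20,-2],0],[0.4,[0,25,0],0],[0.4,[0,25,0],0],[0.4,[0,14,0],0],[0.4,[0,10,0],0],[0.4,[0,4.5,0],0],[0.4,[0,0,0],0]]'; python3 -c "
from h import *
go([0,-.07,.058],np.pi/2-.237)"
```

```text
time: 10.1
eef_pos: [0.4977, -0.0252, 0.0618]
eef_rot: [-1.445, -0.729, 0.729]
force: [-0.3, 0.1, 0.4]
opening: 0.0512
t 10.1 tool xyz mm [-2.7  3.8  2.3] roll 0.0 | TCP machine mm [  2.8 -67.9  61.8] yaw 0.935 tooly [-0. -0. -1.] q [-0.14  0.31  2.04 -0.    0.8  -1.07] F [-0.3  0.1  0.4] open 51.2
```

```bash
python3 -m pendant '[[0.4,[-2.7,2.8,2.3],0],[0.4,[0,0,0],0],[1,[0,0,0],0],[1,[0,0,0],0],[1,[0,0,0],0],[1,[0,0,0],0],[1,[0,0,0],0],[1,[0,0,0],0]]'; python3 -c "
from h import *
go([0,-.07,.058],np.pi/2-.237)
print(manip.read_state()['wrist_torque'])"
```

```text
time: 10.9
eef_pos: [0.4956, -0.0245, 0.0597]
eef_rot: [-1.445, -0.731, 0.724]
force: [1.8, 5.8, 0.3]
opening: 0.0113
t 10.9 tool xyz mm [-2.   1.7  0.2] roll -0.002 | TCP machine mm [  0.6 -68.1  59.7] yaw 0.933 tooly [ 0.003  0.002 -1.   ] q [-0.14  0.31  2.05  0.    0.79 -1.07] F [1.8 5.8 0.3] open 11.3
[ 0.78988396 -0.22618005 -0.06844381]
```

```bash
python3 -m pendant '[[1,[0,0,0],0.12],[1,[0,0,0],0.12],[1,[0,0,0],0.12],[1,[0,0,0],0.12],[1,[0,0,0],0.12],[1,[0,0,0],0.12]]'; python3 -m pendant '[[1,[0,0,0],0.12],[1,[0,0,0],0.12],[1,[0,0,0],0.12],[1,[0,0,0],0.12],[1,[0,0,0],0.12],[1,[0,0,0],0.014],[1,[0,0,0],0]]'; python3 -c "
from h import *
go([0,-.07,.058],0)
print(manip.read_state()['wrist_torque'])"
```

```text
time: 11.5
eef_pos: [0.4948, -0.025, 0.0596]
eef_rot: [-1.563, -0.165, 0.163]
force: [0.7, 3.6, 2.2]
opening: 0.0113
time: 12.2
eef_pos: [0.494, -0.0248, 0.0596]
eef_rot: [-1.546, 0.314, -0.313]
force: [-2.4, 3.9, 4.1]
opening: 0.0109
t 12.2 tool xyz mm [ 0.7  1.6 -0.9] roll -0.0 | TCP machine mm [ -0.7 -69.1  59.6] yaw -0.4 tooly [-0.001  0.002 -1.   ] q [-0.14  0.31  2.05  0.    0.79  0.26] F [-2.4  3.9  4.1] open 10.9
[ 0.6945102   0.40844069 -0.04941198]
```

```bash
python3 -m pendant '[[0.5,[0,0,0],0],[0.5,[0,0,0],0],[0.5,[0,0,0],0],[0.5,[0,0,0],0],[0.5,[0,-20,0],0],[0.5,[0,-40,0],0],[0.5,[0,-45,0],0],[0.5,[0,-45,0],0]]'; python3 -m pendant '[[0.4,[0,0,-40],0],[0.4,[0,0,-40],0],[0.4,[0,0,-40],0],[0.4,[0,0,-14],-0.145],[0.4,[0,0,0],-0.145],[0.4,[0,0,0],-0.145],[0.4,[0,0,0],-0.145]]'; python3 knob.py k2.png; python3 -c "
from h import *
go([0,.064,.17],np.pi/2)
m=np.load('m.npy')
for d in manip.pinpoint('cover_handle','top')[:4]:
    w=ray(d['at'],'top',.134)-[m[0],m[1],0];c,s=np.cos(m[2]),np.sin(m[2]);print(d['score'],c*w[0]+s*w[1],-s*w[0]+c*w[1])"
```

```text
time: 13.0
eef_pos: [0.4934, -0.0261, 0.21]
eef_rot: [-1.548, 0.315, -0.313]
force: [0.5, -0.1, -0.3]
opening: 0.0427
time: 13.7
eef_pos: [0.4416, -0.1499, 0.2088]
eef_rot: [-1.566, -0.145, 0.145]
force: [-0.3, -0.0, 1.1]
opening: 0.0515
top area mm2 564.1875 centre [ -1.6 -69.4] cw angle 1.571 rect [58.5 11. ]
side area mm2 1254.75 centre [ -8.7 -59.7] cw angle 1.376 rect [66.4 24.3]
t 13.8 tool xyz mm [147.2  38.8 224.4] roll -0.992 | TCP machine mm [  -0.4 -204.4  208.8] yaw 0.179 tooly [-0. -0. -1.] q [-0.42  0.02  2.02 -0.    1.1  -0.6 ] F [ 0.1 -0.6 -0.4] open 51.4
0.9 0.3312181340879972 -0.03256912771974199
0.79 0.237932848156038 -0.2338801865284661
0.78 0.0030505294064245812 0.06152342616796809
0.6 -0.18352155992405933 -0.42547231130160124
```

View pics/k2.png

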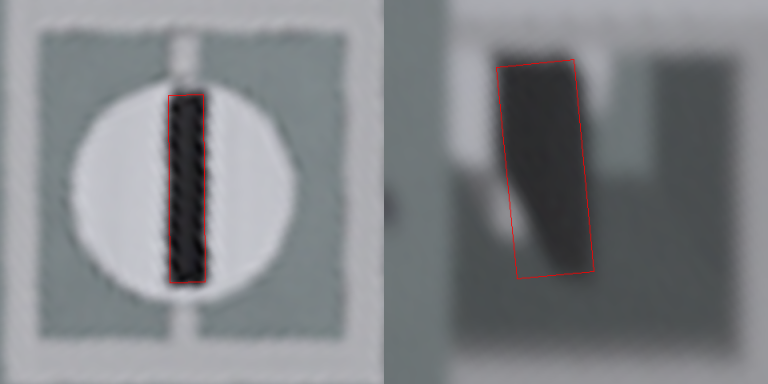

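The knob reads 1.571 and its bar lines up with both ribs. Now I go back to the cover handle.

```bash
python3 -m pendant '[[0.4,[21,0,32],0],[0.4,[21,0,32],0],[0.4,[21,0,32],0],[0.4,[21,0,32],0],[0.4,[21,0,32],0],[0.4,[21,0,32],0],[0.4,[21,0,32],0]]'; python3 -m pendant '[[0.4,[0,0,0],-0.142],[0.4,[0,0,0],-0.142],[0.4,[0,0,0],-0.142],[0.4,[0,0,0],-0.142],[0.4,[0,0,0],-0.142],[0.4,[0,0,0],-0.142],[0.4,[0,0,0],-0.14],[0.4,[0,0,0],0]]';  python3 -c "
from h import *
go([0,.063,.119],np.pi/2)"
```

```text
time: 14.55
eef_pos: [0.5468, 0.0989, 0.2089]
eef_rot: [-1.567, -0.139, 0.139]
force: [0.5, -0.0, -0.5]
opening: 0.0511
time: 15.35
eef_pos: [0.5463, 0.0973, 0.2088]
eef_rot: [-1.373, -0.909, 0.909]
force: [-0.2, -0.7, -0.1]
opening: 0.0516
t 15.35 tool xyz mm [-0.9 89.8 -0. ] roll -0.002 | TCP machine mm [ -0.   63.9 208.8] yaw 1.169 tooly [-0. -0. -1.] q [ 0.1   0.2   1.82 -0.    1.12 -1.07] F [-0.2 -0.7 -0.1] open 51.6
```

```bash
python3 -m pendant '[[0.4,[-1,25,0],0],[0.4,[0,25,0],0],[0.4,[0,20,0],0],[0.4,[0,12,0],0],[0.4,[0,8,0],0],[0.4,[0,0,0],0]]'; python3 -m pendant '[[1,[0,0,0],0],[1,[0,0,0],0],[1,[0,0,0],0],[1,[0,0,0],0],[1,[0,0,0],0],[1,[0,0,0],0]]'; python3 -m pendant '[[1,[0,-2,0],0],[1,[0,-2,0],0],[1,[0,0,0],0],[1,[0,0,0],0]]';python3 -c "
from h import *
go([0,-.07,.1225],np.pi/2)"
```

```text
time: 15.95
eef_pos: [0.5454, 0.0963, 0.1181]
eef_rot: [-1.372, -0.908, 0.911]
force: [-0.7, -0.7, 0.1]
opening: 0.0514
time: 16.55
eef_pos: [0.5471, 0.0964, 0.1203]
eef_rot: [-1.373, -0.912, 0.909]
force: [0.2, -0.7, 6.4]
opening: 0.0107
time: 16.95
eef_pos: [0.5459, 0.0961, 0.1224]
eef_rot: [-1.372, -0.91, 0.911]
force: [0.9, -1.6, -5.2]
opening: 0.0106
t 16.95 tool xyz mm [-132.6   -0.     0.2] roll 0.001 | TCP machine mm [1.000e-01 6.260e+01 1.224e+02] yaw 1.172 tooly [-0. -0. -1.] q [ 0.1   0.3   1.88 -0.    0.95 -1.08] F [ 0.9 -1.6 -5.2] open 10.6
```

```bash
python3 -m pendant '[[1,[-12,0,0],0],[1,[-16,0,0],0],[1,[-16,0,0],0],[1,[-16,0,0],0],[1,[-16,0,0],0],[1,[-16,0,0],0],[1,[-16,0,0],0],[1,[0,0,0],0]]'; python3 -m pendant '[[1,[-16,0,0],0],[1,[-8,0,0],0],[1,[0,0,0],0]]'; python3 -c "
from h import *
go([0,-.0703,.1134],np.pi/2)"
```

```text
time: 17.75
eef_pos: [0.5028, -0.0057, 0.1229]
eef_rot: [-1.373, -0.908, 0.911]
force: [1.3, -0.5, -4.0]
opening: 0.0105
time: 18.05
eef_pos: [0.4942, -0.0262, 0.1229]
eef_rot: [-1.372, -0.909, 0.911]
force: [0.9, -1.5, -2.9]
opening: 0.0108
t 18.05 tool xyz mm [-0.1  9.5 -0. ] roll 0.0 | TCP machine mm [  0.  -70.2 122.9] yaw 1.171 tooly [-0.001 -0.001 -1.   ] q [-0.14  0.2   2.02 -0.    0.92 -1.31] F [ 0.9 -1.5 -2.9] open 10.8
```

```bash
python3 -m pendant '[[1,[0,2,0],0],[1,[0,2,0],0],[1,[0,2,0],0],[1,[0,2,0],0],[1,[0,0,0],0]]'; python3 -m pendant '[[1,[0,1,0],0],[1,[0,1,0],0],[1,[0,0,0],0]]'; python3 -c "
from h import *
go([0,-.0703,.1134],np.pi/2)"
```

```text
time: 18.55
eef_pos: [0.4947, -0.0249, 0.1146]
eef_rot: [-1.371, -0.911, 0.911]
force: [1.5, 0.4, -4.4]
opening: 0.0108
time: 18.85
eef_pos: [0.4947, -0.0251, 0.1133]
eef_rot: [-1.371, -0.91, 0.911]
force: [-0.2, 1.0, 0.4]
opening: 0.0104
t 18.85 tool xyz mm [-1.3 -0.1  0. ] roll 0.001 | TCP machine mm [  0.  -69.  113.3] yaw 1.172 tooly [-0.  0. -1.] q [-0.14  0.21  2.02  0.    0.9  -1.31] F [-0.2  1.   0.4] open 10.4
```

It is down at 113.3 mm, the same as when first gripped in the seat. I release, retract and look.

```bash
python3 -m pendant '[[0.4,[0,0,0],0],[0.4,[0,0,0],0],[0.4,[0,0,0],0],[0.4,[0,0,0],0],[0.4,[0,-25,0],0],[0.4,[0,-35,0],0],[0.4,[0,-40,0],0],[0.4,[-30,0,0],0]]'; python3 -m pendant '[[0.4,[-45,0,0],0],[0.4,[-45,0,0],0],[0.4,[-45,0,0],0],[0.4,[0,0,0],0]]'
python3 - <<'E'
from h import *
m=np.load("m.npy");go([0,-.07,.2],np.pi/2)
for n in("top","side"):
    crop(n,*((130,110,330,270,4) if n=="top" else (140,170,360,370,3)),n+"9.png",[m2w(box(-65,65,-128,-12,101),m),m2w(box(-43,43,-76,-64,135),m)])
    for q,z in(("cover",.093),("cover_handle",.127)):
        a=best(q,n,proj(m2w([0,-.07,z],m),n)[0],14)
        if a is not None: print(n,q,np.round(ray(a,n,z),4))
print(m2w([0,-.07,.093],m))
E
python3 -c "
import cv2;a=cv2.imread('pics/top9.png')[150:640,200:800];b=cv2.imread('pics/side9.png');b=cv2.copyMakeBorder(b[50:300,200:600],0,0,0,0,0);cv2.imwrite('pics/fin.png',cv2.vconcat([cv2.resize(a,(420,343)),cv2.resize(b,(420,257))]))"
```

```text
time: 19.65
eef_pos: [0.4887, -0.0523, 0.2195]
eef_rot: [-1.38, -0.923, 0.905]
force: [0.7, -1.3, 0.0]
opening: 0.0514
time: 20.05
eef_pos: [0.429, -0.1815, 0.2133]
eef_rot: [-1.376, -0.905, 0.908]
force: [0.4, -0.0, 0.4]
opening: 0.0512
t 20.05 tool xyz mm [168.7  12.9   1.2] roll -0.005 | TCP machine mm [   0.3 -238.7  213.3] yaw 1.166 tooly [-0.    -0.002 -1.   ] q [-0.49  0.02  2.01 -0.    1.11 -1.66] F [ 0.4 -0.   0.4] open 51.2
top cover [ 0.4928 -0.0283  0.093 ]
top cover_handle [ 0.4928 -0.0229  0.127 ]
side cover [ 0.4939 -0.0411  0.093 ]
side cover_handle [ 0.4933 -0.0229  0.127 ]
[[ 0.49427296 -0.02598789  0.093     ]]
```

View pics/fin.png

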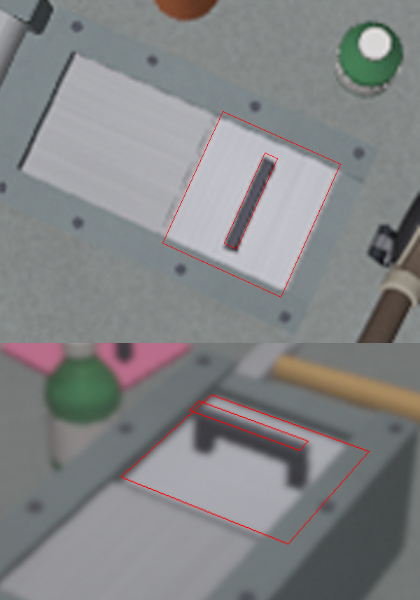

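The cover lies inside its seat outline. Its handle end is at side-crop (388,114), against (387,115) before the start, and the bottle, cone and mallet are where they were. I hand in the job.

```bash
python3 -c "
from cell import manip
print(manip.job_done(), manip.read_state()['time'])"
```

```text
the job is handed in; nothing more can be done
the job is handed in; nothing more can be done
```

I did the three steps in order and handed the job in at about 20 s of the allowed 61 s; no verdict was reported.

- **Cover out:** I lifted the cover about 9 mm, slid it to the park point and set it down on the deck there.
- **Knob:** I gripped the knob through the opening and turned it clockwise from about 0.24 rad. The top picture afterwards read 1.571 rad, with the bar in line with both index ribs.
- **Cover back:** I slid the cover back and lowered it. On release the tool was at 113.3 mm, the same height as at the first grip in the seat (113.4 mm), with almost no force on it. The last pictures show the handle where it was at the start and the cover inside its seat outline. The gripper is clear.
- **Forces and bystanders:** The highest force read at the end of a move was about 7 N. The bottle, cone and mallet look unmoved.

**Checks that disagreed:**
- My first machine yaw was off by 0.025 rad. I corrected it from the image edges before the knob turn.
- After that, two edge fits still differed by about 4 mm along the channels, so I set the seat position from the first grasp instead.
- In the last check, the side camera's estimate of the cover origin was about 15 mm off. The other three estimates agreed with the seat to about 3 mm. The side estimate was about 9 mm off at the start too, so I put it down to the detector.

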